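Load the flux brush and bring it to the loudspeaker's solder tags

TASK

Draw the wooden-handled flux brush up out of the tool stand, dip its tip down inside the small open flux tin, then hold it over the middle of the loudspeaker's solder-tag strip, tip down and about 5 cm clear above it, slanted like a pen about halfway between upright and level. Finish still holding it there, steady, touching neither loudspeaker nor anything else with the brush. Do not push the tin, the closed jar, the loudspeaker or the other tools in the stand out of place.

Things in the scene. Friction and masses are not known exactly. Their poses are not given: they have to be found in the camera images.
- brush: Flux brush, 150 mm long, 25-50 g, round, hanging by its collar in any one of the stand's three holes. Origin at the bristle tip, own z along it towards the handle's end (up in the stand). From the tip: dark bristles 0-26 mm and steel ferrule 26-71 mm (11 mm thick), steel collar 71-77 mm (22 thick), straight light-wood handle 77-150 mm (16 thick).
- brush_grip (a point): Point on the brush's axis in the wooden handle, 118 mm from the tip: a good place to grip. Axes as the brush.
- stand: Tool stand fixed to the bench. Origin under its centre. Base 75 (x) x 220 (y) x 12 mm, posts at y = +-100 mm, aluminium plate 60 x 220 mm with its top 93 mm above the bench. Three 15 mm through holes along its own y at -66, 0, +66 mm; a tool hangs in each by its collar, the brush's tip 22 mm above the bench.
- screwdriver: Bystander hanging in the stand: screwdriver with short thick black handle, 28 mm wide, its top about 150 mm above the bench. Origin at its lower tip.
- probe: Bystander hanging in the stand: thin steel probe, 8 mm rod ending in an 18 mm ball, its top about 160 mm above the bench. Origin at its lower tip.
- tin: Open flux tin, loose, plain aluminium, 68 mm across, 35 mm high, wall 2 mm, floor 3 mm thick, 150 g. Origin under its centre, z up.
- jar: Bystander: closed aluminium jar of the same width, 37 mm high, with a flat lid; loose. Origin under its centre.
- speaker: Loudspeaker lying face down, loose, about 0.9 kg: rim 160 mm across on the bench, conical basket, magnet on top 92 mm across, top at 71 mm. Origin under its centre, z up; the solder-tag strip stands out on its own -x side.
- terminal (a point): Middle of the loudspeaker's solder-tag strip, top of the two brass tags, 41 mm above the bench, 82 mm from the loudspeaker's centre along its own -x. The strip is 34 mm long, brown with two brass tags.
Not all that is in view belongs to the job. Leave any purple look-alike of the brush alone.

How it is judged:
On the way, in this order (a step that is already met when the one before it is completed fails the run):
1. the brush is drawn up out of the stand in the gripper, its tip above the stand's plate (height (world z) of brush above 0.1 m and contact force between the fingers and brush above 0.5 N), for 0.1 s.
2. the brush tip is dipped inside the open tin, at least 8 mm below its rim, the brush in the gripper (horizontal distance between brush and tin below 0.033 m and z of brush in the frame of tin below 0.027 m and contact force between the fingers and brush above 0.5 N), for 0.1 s.
At the end, for the whole second after the job is handed in: The brush is held still in the gripper, tip down, its tip within 25 mm sideways of the middle of the solder-tag strip and 25 to 85 mm above it, its axis 28 to 62 degrees from upright, touching nothing but the fingers; the tin stands upright on the bench (horizontal distance between brush and terminal below 0.025 m and z of brush in the frame of terminal between 0.025 and 0.085 m and angle between brush's own z axis and vertical between 0.48 and 1.09 rad and contact force between the fingers and brush above 0.5 N and contact force between brush and speaker below 0.05 N and linear speed of brush below 0.03 m/s and angular speed of brush below 0.3 rad/s and angle between tin's own z axis and vertical below 0.1 rad and height (world z) of tin below 0.01 m); the arm keeps its last pose, push and grip.
It fails at once if the tin, the jar or the loudspeaker is pushed more than 30 mm, or the tin or jar tipped over (distance of any of tin, jar, speaker from where it was at the start of the episode above 0.03 m or angle between any of tin, jar's own z axis and vertical above 0.5 rad).
It fails at once if another tool is moved out of its place in the stand (distance of any of screwdriver, probe from where it was at the start of the episode above 0.03 m).
It also fails if it takes over 51 s, if anything falls off the work surface, if the arm or the gripper's body presses on something with over 40 N, if the wrist force passes 120 N, or if a joint passes its speed limit or range.

ROBOT

A 7-joint arm with a two-finger parallel gripper is mounted at the origin on the work surface. World frame = base frame: x ahead of the robot, y to its left, z up, the work surface at z = 0. Lengths are in m, angles in rad, forces in N, time in s.
With the tool pointing down it reaches from about 0.375 to 0.925 m from the base axis. Payload 3.1 kg.
Tool frame: the origin (TCP) lies midway between the tips of the shut fingers; the grasp point (between the pads) lies 19 mm behind it; z points along the fingers, y is the line along which they close (so a half turn about z gives the same grasp; the last joint's range is limited). The gripper opens to 85 mm and grips with 20 to 120 N. Pads are 22 mm wide; open, the fingers measure 114 mm over their backs; the gripper's body (76 mm by 85 mm) begins 54 mm behind the grasp point. The pads swing forward as they close: fully open they stand 13 mm farther back than shut.
Start: joints at [-1.278, 0.383, 0.044, 1.598, -0.018, 1.161, -0.05], TCP at [0.248, 0.601, 0.231] pointing down, gripper open.
Joint ranges: [-2.61, 2.61], [-0.41, 2.15], [-1.48, 1.57], [0, 2.5], [-1.57, 4.71], [0.05, 1.97], [-2.85, 2.85]. Speed limits (rad/s): [2.79, 2.79, 3.14, 3.14, 3.14, 3.14, 3.14].

INTERFACE

Orientations are given as a unit quaternion [w, x, y, z].
In Python, from bench import arm, grab_frame, calibration, job gives the robot as it stands.
- The arm moves only by the tool move_arm, never from a script. Its arguments are lists of equal length, an entry for each row: "linear": the shift along the tool's x, y, z in mm, a list of three; "spin": the turn about the tool's z in degrees. In form: {"linear": [[x, y, z], ...], "spin": [spin, ...]}. A call has 1 to 8 rows; each row shifts and turns the commanded pose from where the row before left it, along the tool's axes as they then stand; what a row does not reach is not made up. A row lasts 1/8 s, in which the tool goes at most 62.5 mm and 10.7 degrees, less where a joint would pass 70% of its speed; a pose out of reach is approached as far as the arm can. A call is refused whole if a number of a shift passes 62.5 or a number of a turn 10.7, either way. A call with a gripper value outside its range is refused whole. "jaw" is the finger opening in mm, from 0 to 85.4, set as the call begins (left out, the last holds). The fingers move at their own pace and stop on an object; the grip force is fixed at half the most. Time passes only in rows, so rows that do not move let the fingers close. It gives the time, the measured TCP pose, the force, the opening and the grip force at its end, in the units of the state.
- arm.state(): the state, without advancing time (a new reading comes with each control period).
- grab_frame(name): name is "scene" or "top" or "wrist"; returns (picture, depth): 420x560x3 uint8, red, green, blue; 420x560 float32, m along the optical axis (not along the pixel's ray), 0 where there is no reading.
- calibration(name): a dict with "fx", "fy", "cx", "cy" (pixels), "T" (4x4, takes a point from camera to world coordinates); the wrist camera has in their place "T_tool_cam" (4x4, takes a point from camera to tool coordinates, whose origin is the TCP and whose axes are the flange's). Camera axes: x right, y down, z forward; pixel columns grow to the right and rows downward; lengths in m; the calibration is good to about 2 mm. The wrist camera is an equidistant fisheye: a pixel r from the principal point sees the ray r / f radians off the axis. A picture is of the moment at which its call begins: read the wrist's pose just before it. calibration takes no time and is no camera call.
- job.sign_off(): hands the job in; it is judged then, once.
The state is a dict: "time": time; "q": joint angles; "dq": joint speeds; "joint_torque": joint torques, N m; "position": TCP position; "tcp_rot": TCP orientation; "ft_force": force on the tool from outside, world axes, zero at the start; "torque": the same for the moment, N m; "width": finger opening in m; "finger_force": force on a finger pad.
Only numpy, scipy, OpenCV 4.12 (cv2) and the standard library are available. Lean on these libraries where they do the work, as an engineer would, in place of code of your own. Each camera call takes 0.05 s, during which the arm holds its last target. There are 200 camera calls.

## Working session

There is one attempt and no reset: what is moved stays moved. The work goes in short steps, Python scripts to look and compute and a tool call to move; the robot and the scene stay as the last step left them, time stands still between calls to the robot, and variables do not carry over. Pictures are saved under pics/ and viewed, at most 13 in all, crops included, and the job is handed in when it is done.

Besides the shell and the picture viewer there is one more tool, called after "Emit:" by a JSON object that holds its "op" and its "data". move_arm: Moves the arm, as the interface text tells. Its arguments: {"type":"object","properties":{"linear":{"type":"array","items":{"type":"array","items":{"type":"number"}}},"spin":{"type":"array","items":{"type":"number"}},"jaw":{"type":"number"}},"required":["linear","spin"]}

```bash
mkdir -p pics; python3 - <<'E'
from bench import arm, grab_frame, calibration
import cv2, numpy as np
s=arm.state(); print({k:np.round(v,3) for k,v in s.items()})
for n in ("scene","top"):
    p,d=grab_frame(n); np.savez(f"{n}.npz",p=p,d=d); cv2.imwrite(f"pics/{n}0.png",p[:,:,::-1])
    c=calibration(n); print(n,{k:np.round(v,3) for k,v in c.items()}, (d>0).mean())
print(calibration("wrist"))
E
```

```text
{'time': np.float64(0.0), 'q': array([-1.278,  0.384,  0.044,  1.6  , -0.018,  1.161, -0.05 ]), 'dq': array([ 0.   , -0.001,  0.002,  0.002, -0.001,  0.001, -0.   ]), 'joint_torque': array([-0.0000e+00, -4.3347e+01,  1.0240e+00, -2.4951e+01,  1.1000e-02,
        1.1000e-02, -0.0000e+00]), 'position': array([0.247, 0.6  , 0.23 ]), 'tcp_rot': array([-0.   ,  0.194,  0.981, -0.001]), 'ft_force': array([-0.517, -0.185,  0.68 ]), 'torque': array([-0.017,  0.04 , -0.002]), 'finger_force': np.float64(0.0), 'width': np.float64(0.086)}
scene {'fx': np.float64(434.155), 'fy': np.float64(434.155), 'cx': np.float64(276.255), 'cy': np.float64(205.578), 'T': array([[-0.338,  0.615, -0.712,  1.147],
       [ 0.941,  0.205, -0.269,  0.288],
       [-0.02 , -0.761, -0.648,  0.685],
       [ 0.   ,  0.   ,  0.   ,  1.   ]])} 0.9960926870748299
top {'fx': np.float64(401.99), 'fy': np.float64(401.99), 'cx': np.float64(281.872), 'cy': np.float64(219.162), 'T': array([[-0.002, -0.996,  0.087,  0.443],
       [-1.   ,  0.003,  0.014,  0.032],
       [-0.014, -0.087, -0.996,  1.022],
       [ 0.   ,  0.   ,  0.   ,  1.   ]])} 0.9962329931972789
{'fx': 325.19226210127806, 'fy': 325.19226210127806, 'cx': 283.7338135638743, 'cy': 213.5148603012601, 'T_tool_cam': array([[-5.26070122e-04, -9.59950085e-01, -2.80170587e-01,
         7.24953651e-02],
       [ 9.99999585e-01, -2.96426334e-04, -8.62029888e-04,
         5.69515454e-04],
       [ 7.44455725e-04, -2.80170924e-01,  9.59949842e-01,
        -1.42229915e-01],
       [ 0.00000000e+00,  0.00000000e+00,  0.00000000e+00,
         1.00000000e+00]])}
```

View pics/scene0.png

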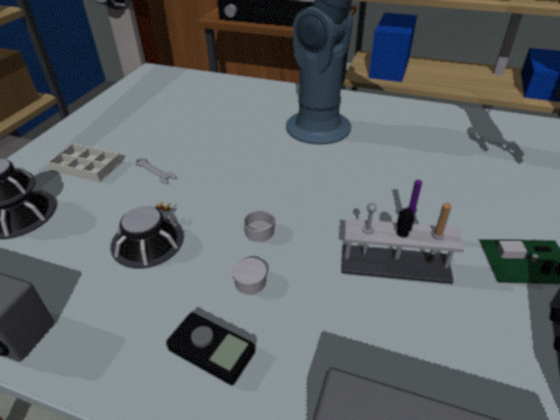

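View pics/top0.png

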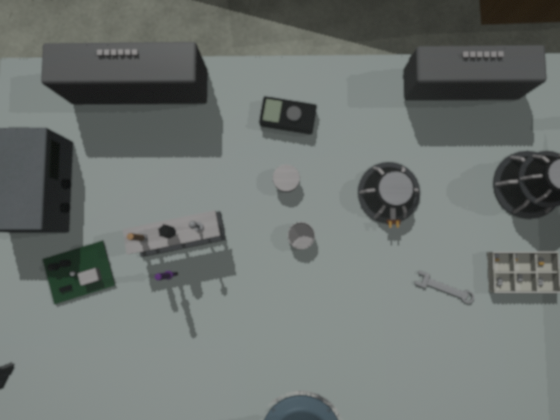

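The scene view shows the brush handle at about (443,220) in the stand's end hole. The purple look-alike is at (415,195), the open tin at (259,228), the jar at (250,275) and the speaker at (147,235) with its tags at (165,207).

The top view shows the handle at (135,237), the screwdriver at (167,231) and the probe at (196,225). It also has the tin at (301,236), the jar at (287,178), the speaker at (395,190) with its tags at (394,224), and the purple one at (165,275).

The tool only shifts and spins, so the slant has to come from pivoting the brush in the grip against the fixed stand edge. Next I measure.

```bash
cat > h.py <<'E'
import numpy as np, cv2
from bench import calibration
def cloud(n,d):
    c=calibration(n); v,u=np.mgrid[:d.shape[0],:d.shape[1]]
    P=np.stack([(u-c['cx'])/c['fx']*d,(v-c['cy'])/c['fy']*d,d],-1)
    return P@c['T'][:3,:3].T+c['T'][:3,3]
def ray(n,u,v,z):
    c=calibration(n); r=c['T'][:3,:3]@np.array([(u-c['cx'])/c['fx'],(v-c['cy'])/c['fy'],1.]); o=c['T'][:3,3]
    return o+r*(z-o[2])/r[2]
def load(n):
    f=np.load(n+'.npz'); return f['p'],f['d'],cloud(n,f['d']),cv2.cvtColor(f['p'],cv2.COLOR_RGB2HSV)
def box(m,u0,u1,v0,v1):
    k=np.zeros_like(m); k[v0:v1,u0:u1]=1; return m&k
E
python3 - <<'E'
from h import *
for n,bx in (("top",dict(br=(115,160,220,250),pl=(110,235,205,265),tin=(280,325,215,258),jar=(268,307,160,198),mag=(370,420,165,212),tag=(375,410,212,235),pur=(150,185,262,285),sd=(155,178,220,242),pr=(187,207,215,232))),
             ("scene",dict(br=(430,455,200,240),pl=(340,470,215,255),tin=(240,280,208,245),jar=(230,272,254,296),mag=(120,165,203,240),tag=(152,180,198,225),pur=(405,425,175,225),sd=(395,415,205,238),pr=(362,380,200,236)))):
    p,d,X,H=load(n); z=X[:,:,2]
    T=np.ones(z.shape,bool); hh,ss,vv=[H[:,:,i].astype(int) for i in range(3)]
    wood=(hh>5)&(hh<25)&(ss>90)
    M=dict(br=wood,tag=wood,pl=(abs(z-.093)<.008)&(ss<50),tin=(z>.025)&(z<.045),jar=(z>.03)&(z<.045),mag=(abs(z-.071)<.006)&(ss<60),pur=(hh>120)&(hh<160)&(ss>90),sd=(z>.11)&(vv<60),pr=(z>.11))
    for k,m in M.items():
        m=box(m,*bx[k]); 
        if m.sum()<4: print(n,k,m.sum()); continue
        Q=X[m]; vu=np.argwhere(m)[:,::-1]
        print(n,k,m.sum(),'med',np.median(Q,0).round(3),'lo',np.percentile(Q,3,axis=0).round(3),'hi',np.percentile(Q,97,axis=0).round(3),'px',vu.min(0),vu.max(0))
        if k in('pl','tin','jar','mag'):
            r=cv2.minAreaRect((Q[:,:2]*1000).astype(np.float32)); print('   rect',np.round(r[0],1),np.round(r[1],1),round(r[2],1))
        if k in('br','pur','pr','sd'):
            t=Q[:,2]>np.percentile(Q[:,2],80); print('   top pts',Q[t].mean(0).round(3))
E
```

```text
top br 22 med [0.482 0.365 0.171] lo [0.478 0.361 0.169] hi [0.486 0.37  0.174] px [128 234] [133 238]
   top pts [0.482 0.366 0.173]
top tag 62 med [ 0.521 -0.228  0.038] lo [ 0.511 -0.244  0.001] hi [ 0.526 -0.213  0.043] px [387 220] [399 226]
top pl 2089 med [0.495 0.293 0.092] lo [0.453 0.2   0.089] hi [0.534 0.406 0.096] px [122 211] [219 254]
   rect [494.3 304.2] [ 60.4 220.5] 11.5
top tin 81 med [ 0.492 -0.004  0.033] lo [ 0.455 -0.034  0.026] hi [0.522 0.033 0.037] px [287 222] [314 249]
   rect [489.2  -0.5] [66.  66.1] 64.1
top jar 572 med [0.631 0.037 0.036] lo [0.602 0.007 0.033] hi [0.661 0.064 0.039] px [272 165] [298 191]
   rect [631.8  37.1] [64.7 65.9] 89.7
top mag 1014 med [ 0.599 -0.225  0.07 ] lo [ 0.561 -0.263  0.065] hi [ 0.636 -0.188  0.074] px [376 170] [413 207]
   rect [ 598.3 -225.1] [89.1 88.6] 48.3
top pur 59 med [0.398 0.309 0.145] lo [0.391 0.305 0.073] hi [0.404 0.317 0.151] px [155 271] [172 279]
   top pts [0.399 0.29  0.223]
top sd 132 med [0.494 0.296 0.146] lo [0.483 0.289 0.116] hi [0.505 0.309 0.152] px [160 226] [174 237]
   top pts [0.494 0
[... 712 characters left out ...]
med [0.638 0.036 0.037] lo [0.607 0.006 0.032] hi [0.667 0.066 0.039] px [232 258] [266 285]
   rect [636.   34.9] [66.9 66.4] 64.4
scene mag 953 med [ 0.608 -0.223  0.071] lo [ 0.567 -0.262  0.066] hi [ 0.643 -0.188  0.074] px [120 206] [162 235]
   rect [ 603.4 -225.5] [86.3 88.4] 34.9
scene pur 207 med [0.403 0.312 0.125] lo [0.397 0.304 0.08 ] hi [0.509 0.318 0.152] px [405 180] [421 224]
   top pts [0.469 0.31  0.176]
scene sd 338 med [0.506 0.302 0.138] lo [0.493 0.289 0.112] hi [0.512 0.315 0.152] px [397 208] [414 232]
   top pts [0.518 0.303 0.166]
scene pr 133 med [0.513 0.238 0.151] lo [0.506 0.231 0.113] hi [0.519 0.246 0.161] px [363 203] [376 232]
   top pts [0.582 0.244 0.218]
```

Both views agree:

| Item | Position |
|---|---|
| Stand centre | (0.496, 0.304), turned 11.5° |
| Brush axis | (0.483, 0.3665), about 66 mm from centre as it should be, top at 0.172 |
| Tin | (0.491, -0.002) |
| Terminal | (0.521, -0.227), 80 mm from the speaker centre |

I'll go above the brush.

Emit:
{"op": "move_arm", "data": {"linear": [[-38,-16,0],[-38,-16,0],[-38,-16,0],[-38,-16,0],[-38,-16,0],[-38,-15,0],[-38,-15,0],[-38,-15,0]], "spin": [0,0,0,0,0,0,0,0], "jaw": 50}}

```text
time: 1.1
position: [0.4815, 0.3684, 0.2307]
tcp_rot: [-0.0, 0.194, 0.981, -0.0]
ft_force: [-0.5, 0.5, -0.7]
width: 0.0502
finger_force: 0.0
```

Emit:
{"op": "move_arm", "data": {"linear": [[0,0,0],[0,0,0],[0,0,0],[0,0,0],[0,0,0]], "spin": [-8.5,-8.5,-8.5,-8.4,0]}}

```text
time: 1.72
position: [0.4807, 0.3693, 0.2306]
tcp_rot: [-0.001, -0.099, 0.995, -0.0]
ft_force: [0.7, 0.2, 0.5]
width: 0.05
finger_force: 0.0
```

```bash
cat >> h.py <<'E'
from scipy.spatial.transform import Rotation as R
def pose(s):
    return np.array(s['position']), R.from_quat(np.roll(s['tcp_rot'],-1)).as_matrix()
def to(s,p):
    p0,M=pose(s); return ((np.array(p)-p0)@M*1000).round(1)
def yaw(s): M=pose(s)[1]; return np.degrees(np.arctan2(M[1,1],M[0,1]))
def wrist_pts(P,s):   # world points -> wrist pixels
    c=calibration("wrist"); p0,M=pose(s); T=c['T_tool_cam']
    X=((np.atleast_2d(P)-p0)@M-T[:3,3])@T[:3,:3]
    r=np.hypot(X[:,0],X[:,1]); th=np.arctan2(r,X[:,2])
    return np.c_[c['cx']+c['fx']*th*X[:,0]/r, c['cy']+c['fy']*th*X[:,1]/r]
E
python3 - <<'E'
from h import *
from bench import arm, grab_frame
s=arm.state(); print(s['time'],np.round(s['position'],4),yaw(s),s['width'],np.round(s['q'],2),'move to grasp',to(s,[.483,.3665,.121]))
p,d=grab_frame("wrist"); im=p[:,:,::-1].copy()
for q in wrist_pts([[.483,.3665,.172],[.483,.3665,.1],[.521,-.227,.041]],s): cv2.circle(im,tuple(int(x) for x in q),3,(0,0,255),1)
cv2.imwrite("pics/w1.png",im)
E
```

```text
1.725 [0.4807 0.3693 0.2306] 101.41277622756951 0.05002431763150316 [-0.81  0.3   0.11  1.71 -0.03  1.13  1.08] move to grasp [ -1.8  -3.1 109.6]
```

View pics/w1.png

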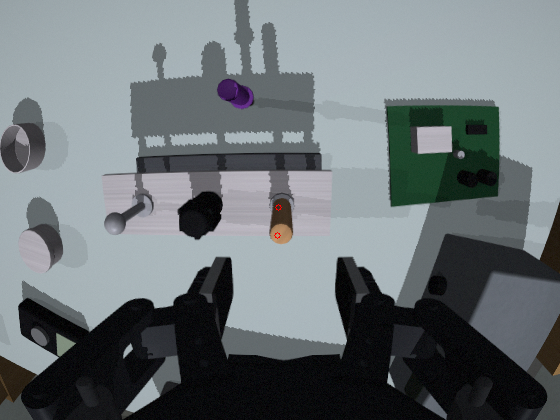

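The wrist view shows the handle end at (281,234), about 3 mm to tool +y of my prediction (277,236), and nearly centred between the fingers. The screwdriver, at (200,214), is clear of the path. I'll descend and grip.

Emit:
{"op": "move_arm", "data": {"linear": [[-1,-1,20],[0,0,30],[0,0,30],[0,0,20],[0,0,9.5],[0,0,0]], "spin": [0,0,0,0,0,0]}}

```text
time: 2.52
position: [0.4821, 0.3688, 0.1214]
tcp_rot: [-0.0, -0.1, 0.995, -0.0]
ft_force: [-0.7, -0.1, 0.1]
width: 0.0498
finger_force: 0.0
```

Emit:
{"op": "move_arm", "data": {"linear": [[0,0,0],[0,0,0],[0,0,0],[0,0,0],[0,0,0],[0,0,0]], "spin": [0,0,0,0,0,0], "jaw": 0}}

```text
time: 3.28
position: [0.4828, 0.3693, 0.1227]
tcp_rot: [0.001, -0.1, 0.995, 0.0]
ft_force: [-0.5, 0.0, 5.5]
width: 0.0146
finger_force: 58.4
```

Emit:
{"op": "move_arm", "data": {"linear": [[0,0,-10],[0,0,-20],[0,0,-25],[0,0,-25],[0,0,-20],[0,0,-10],[0,0,0]], "spin": [0,0,0,0,0,0,0]}}

```text
time: 4.15
position: [0.4825, 0.3692, 0.233]
tcp_rot: [0.001, -0.1, 0.995, 0.001]
ft_force: [-0.2, -0.4, -0.3]
width: 0.0143
finger_force: 58.4
```

```bash
python3 - <<'E'
from h import *
from bench import arm, grab_frame
s=arm.state(); print(s['time'],np.round(s['position'],4),yaw(s),s['width'],s['finger_force'],s['ft_force'])
p,d=grab_frame("scene"); cv2.imwrite("pics/s2.png",cv2.resize(p[40:280,290:560,::-1],None,fx=2,fy=2))
E
```

```text
4.15 [0.4825 0.3692 0.233 ] 101.51323000367209 0.014328257901985825 58.426846861839294 [-0.18963671 -0.41578489 -0.31970547]
```

View pics/s2.png

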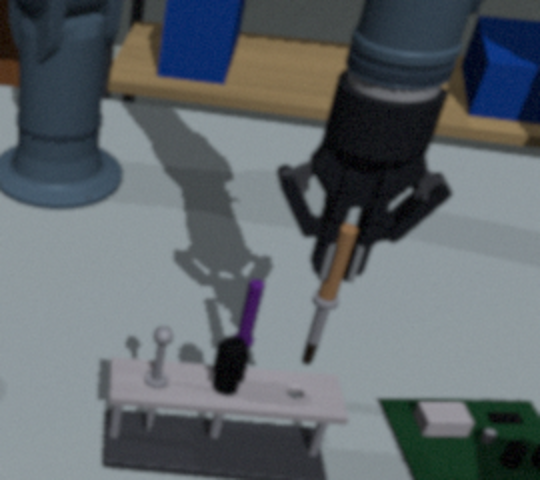

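The brush is out of the stand, tip at crop (307,358), and hangs roughly vertical. Next I move off the stand's far side, lower it beside the plate edge, and push against the edge to pivot the brush.

Emit:
{"op": "move_arm", "data": {"linear": [[-25,0,0],[-27,0,0],[0,0,20],[0,0,30],[0,0,30],[0,0,19],[0,0,0]], "spin": [0,0,0,0,0,0,0]}}

```text
time: 5.08
position: [0.5306, 0.3779, 0.1296]
tcp_rot: [-0.003, -0.101, 0.995, -0.002]
ft_force: [-0.3, -0.4, 0.5]
width: 0.0145
finger_force: 58.4
```

Emit:
{"op": "move_arm", "data": {"linear": [[6,0,0],[6,0,0],[6,0,0],[5,0,0],[5,0,0],[5,0,0],[0,0,0]], "spin": [0,0,0,0,0,0,0]}}

```text
time: 5.95
position: [0.5069, 0.374, 0.1356]
tcp_rot: [0.007, -0.1, 0.995, 0.002]
ft_force: [8.2, 1.9, -2.3]
width: 0.0145
finger_force: 59.3
```

```bash
python3 - <<'E'
from h import *
from bench import arm, grab_frame
s=arm.state(); print(s['time'],np.round(s['position'],4),yaw(s),s['width'],s['finger_force'],s['ft_force'],s['torque'])
p,d=grab_frame("scene"); cv2.imwrite("pics/s3.png",cv2.resize(p[40:280,290:560,::-1],None,fx=2,fy=2))
E
```

```text
5.95 [0.5069 0.374  0.1356] 101.44488451821555 0.014540957914946587 59.252023100852966 [ 8.19554614  1.90118806 -2.34676712] [ 0.529391   -2.03350694 -0.00887616]
```

View pics/s3.png

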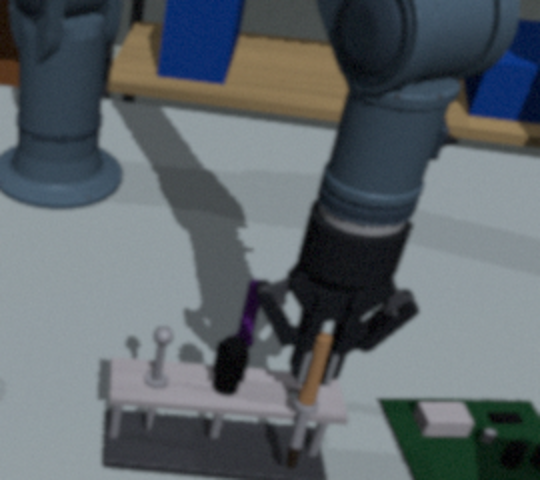

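The brush now leans over the plate edge, tip at about (293,458), with only 8 N on the wrist. I'll keep pushing.

Emit:
{"op": "move_arm", "data": {"linear": [[5,0,0],[5,0,0],[5,0,0],[5,0,0],[5,0,0],[5,0,0],[5,0,0],[5,0,0]], "spin": [0,0,0,0,0,0,0,0]}}

```text
time: 7.0
position: [0.468, 0.3664, 0.1362]
tcp_rot: [0.007, -0.1, 0.995, 0.003]
ft_force: [6.1, -0.3, 1.2]
width: 0.0146
finger_force: 58.3
```

```bash
python3 - <<'E'
from h import *
from bench import arm, grab_frame
s=arm.state(); print(s['time'],np.round(s['position'],4),yaw(s),s['width'],s['finger_force'],s['ft_force'],s['torque'])
p,d=grab_frame("scene"); cv2.imwrite("pics/s4.png",cv2.resize(p[40:280,290:560,::-1],None,fx=2,fy=2))
E
```

```text
7.0 [0.468  0.3664 0.1362] 101.42754190373633 0.014601923682842612 58.33993077278137 [ 6.14731779 -0.33968035  1.18000641] [ 0.35063692 -1.65441102  0.00267116]
```

View pics/s4.png

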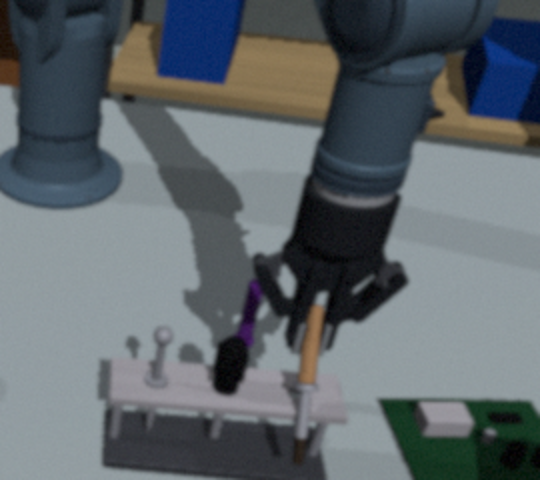

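It pivots cleanly; I estimate about 40° now. A bit more push, then straight up, which lifts the brush off the edge.

Emit:
{"op": "move_arm", "data": {"linear": [[5,0,0],[5,0,0],[2,0,0],[0,0,0],[0,0,-15],[0,0,-30],[0,0,-40],[0,0,-15]], "spin": [0,0,0,0,0,0,0,0]}}

```text
time: 8.05
position: [0.4503, 0.3633, 0.2359]
tcp_rot: [0.001, -0.1, 0.995, 0.002]
ft_force: [0.9, 0.3, -0.6]
width: 0.0144
finger_force: 58.4
```

Emit:
{"op": "move_arm", "data": {"linear": [[0,0,0],[0,0,0]], "spin": [0,0]}}

```text
time: 8.3
position: [0.4487, 0.3614, 0.231]
tcp_rot: [-0.001, -0.1, 0.995, -0.001]
ft_force: [-0.1, -0.4, -1.3]
width: 0.0144
finger_force: 58.3
```

```bash
python3 - <<'E'
from h import *
from bench import arm, grab_frame
s=arm.state(); print(s['time'],np.round(s['position'],4),yaw(s),s['width'],s['finger_force'],s['ft_force'],np.round(s['q'],2))
for n in("scene","top"):
    p,d=grab_frame(n); X=cloud(n,d); H=cv2.cvtColor(p,cv2.COLOR_RGB2HSV).astype(int); np.savez(n+"2.npz",p=p,d=d)
    g=np.array(s['position'])+[0,0,.019]
    m=(H[:,:,0]>5)&(H[:,:,0]<25)&(H[:,:,1]>90)&(np.linalg.norm(X-g,axis=2)<.1)
    Q=X[m]; print(n,m.sum(),np.median(Q,0).round(3))
    if m.sum()>20:
        c=Q.mean(0); w=np.linalg.svd(Q-c)[2][0]; w*=np.sign(w[2]); print('axis',w.round(3),'tilt',np.degrees(np.arccos(w[2])))
    if n=="scene": cv2.imwrite("pics/s5.png",cv2.resize(p[40:280,290:560,::-1],None,fx=2,fy=2))
E
```

```text
8.3 [0.4487 0.3614 0.231 ] 101.5231304457544 0.014358476601776719 58.34533452987671 [-0.14769588 -0.41109483 -1.25552568] [-0.84  0.25  0.1   1.78 -0.03  1.12  1.05]
scene 333 [0.465 0.363 0.254]
axis [-0.519 -0.042  0.854] tilt 31.361503046722632
top 47 [0.475 0.363 0.235]
axis [-0.569 -0.149  0.809] tilt 36.01595629926428
```

View pics/s5.png

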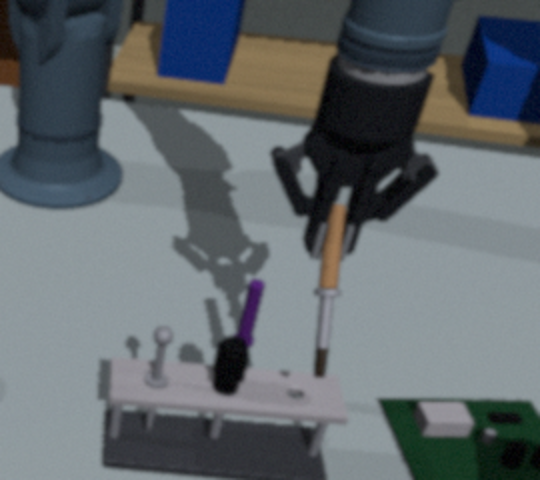

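The brush is slanted and clear of the stand, with its tip at crop (320,374) and collar at (327,292). I'll cast those pixels onto the plane of the grip to get the slant and the tip offset.

```bash
cat >> h.py <<'E'
def onplane(n,u,v,g,nrm):
    c=calibration(n); r=c['T'][:3,:3]@np.array([(u-c['cx'])/c['fx'],(v-c['cy'])/c['fy'],1.]); o=c['T'][:3,3]
    return o+r*((g-o)@nrm)/(r@nrm)
E
python3 - <<'E'
from h import *
from bench import arm
s=arm.state(); p0,M=pose(s); g=p0-M[:,2]*.019
for nm,(u,v) in dict(tip=(450,227),collar=(453.5,186),handle=(459,143)).items():
    q=onplane("scene",u,v,g,M[:,1]); l=(q-g)@M*1000; print(nm,q.round(4),'rel grasp tool',l.round(1),'len',np.linalg.norm(l).round(1),'ang',np.degrees(np.arctan2(abs(l[0]),abs(l[2]))).round(1))
p=np.load("top2.npz")['p']; cv2.imwrite("pics/t5.png",cv2.resize(p[180:290,80:240,::-1],None,fx=5,fy=5))
E
```

```text
tip [0.5278 0.3773 0.1597] rel grasp tool [-80.9   0.   89.7] len 120.8 ang 42.1
collar [0.4829 0.3683 0.2148] rel grasp tool [-34.9  -0.   34.7] len 49.2 ang 45.1
handle [0.4453 0.3608 0.2784] rel grasp tool [  3.7  -0.  -28.7] len 29.0 ang 7.4
```

View pics/t5.png

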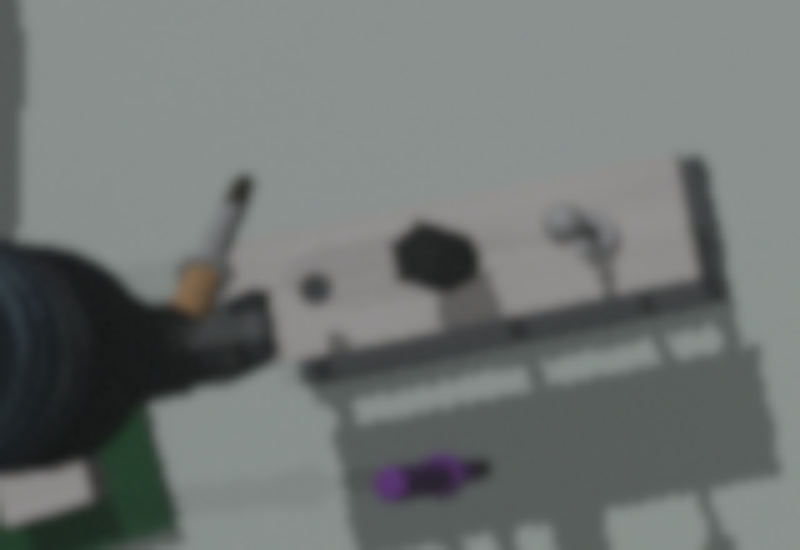

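The top view shows the slanted brush tip at crop (243,180), i.e. (128.6,216) in the full image. The slant is about 42° and the grip-to-tip length is 120.8 mm where 118 is expected. I'll raise to pass above the probe, go across, then check the tip again near the tin.

Emit:
{"op": "move_arm", "data": {"linear": [[0,0,-25],[0,0,-30],[0,0,0]], "spin": [0,0,0]}}

```text
time: 8.78
position: [0.451, 0.3632, 0.2894]
tcp_rot: [0.001, -0.1, 0.995, 0.001]
ft_force: [0.4, 0.5, -1.1]
width: 0.0144
finger_force: 58.4
```

Emit:
{"op": "move_arm", "data": {"linear": [[8,-25,0],[14,-45,0],[16,-55,0],[18,-60,0],[18,-60,0],[16,-55,0],[14,-40,0],[8,-24,0]], "spin": [0,0,0,0,0,0,0,0]}}

```text
time: 9.78
position: [0.411, -0.0191, 0.2858]
tcp_rot: [-0.002, -0.099, 0.995, -0.0]
ft_force: [0.2, 0.2, -0.4]
width: 0.014
finger_force: 58.4
```

Emit:
{"op": "move_arm", "data": {"linear": [[0,0,40],[0,0,40],[0,0,30],[0,0,0],[0,0,0],[0,0,0]], "spin": [0,0,0,0,0,0]}}

```text
time: 10.52
position: [0.414, -0.0163, 0.1791]
tcp_rot: [0.001, -0.1, 0.995, 0.0]
ft_force: [-0.3, 0.0, 0.1]
width: 0.0149
finger_force: 58.4
```

```bash
python3 - <<'E'
from h import *
from bench import arm, grab_frame
s=arm.state(); p0,M=pose(s); print(s['time'],p0.round(4),yaw(s),s['finger_force'],np.round(s['q'],2))
print('earlier tip from top at z=.16:',ray("top",128.6,216,.16).round(4))
tip=p0+M@[-.081,0,.071]; print('pred tip',tip.round(4))
tin=np.array([.4905,-.0015,.016]); print('to go',((tin-tip)@M*1000).round(1))
ims=[]
for n in("scene","top"):
    c=calibration(n); x=(tip-c['T'][:3,3])@c['T'][:3,:3]; u,v=int(c['cx']+c['fx']*x[0]/x[2]),int(c['cy']+c['fy']*x[1]/x[2])
    p,d=grab_frame(n); a,b=u-50,v-60; im=cv2.resize(p[b:b+120,a:a+100,::-1],None,fx=4,fy=4); print(n,'crop origin',a,b,'pred',u,v); ims.append(im)
cv2.imwrite("pics/d6.png",np.hstack(ims))
E
```

```text
10.525 [ 0.414  -0.0163  0.1791] 101.51693147426656 58.43376338481903 [-0.51 -0.03  0.45  2.21  0.02  0.96  1.7 ]
earlier tip from top at z=.16: [0.5259 0.3754 0.16  ]
pred tip [ 4.936e-01 -1.000e-04  1.083e-01]
to go [ 3.6 -0.8 92.3]
scene crop origin 207 135 pred 257 195
top crop origin 251 171 pred 301 231
```

View pics/d6.png

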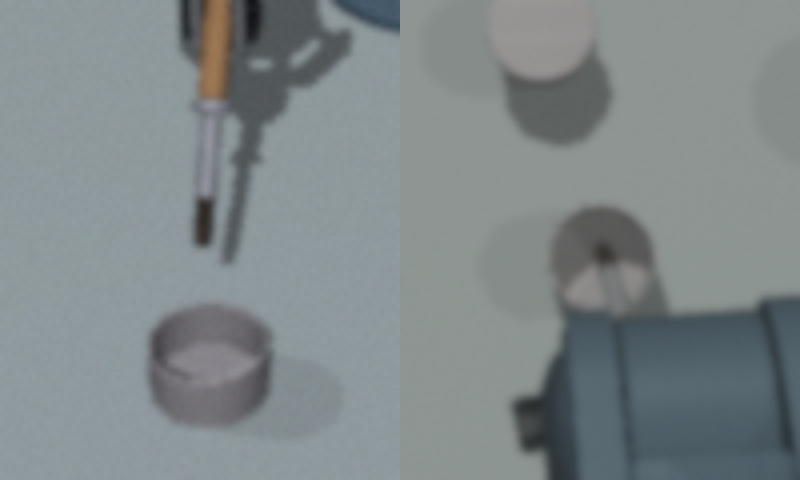

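The left half (scene) shows the tip at (203,243) and the right half (top) at (203,247), both within about 1.5 px of the prediction at (200,240). The tip is above the tin, so I'll dip it.

Emit:
{"op": "move_arm", "data": {"linear": [[3,0,20],[0,0,25],[0,0,25],[0,0,14],[0,0,7],[0,0,0],[0,0,0],[0,0,0]], "spin": [0,0,0,0,0,0,0,0]}}

```text
time: 11.62
position: [0.4106, -0.017, 0.0874]
tcp_rot: [0.001, -0.1, 0.995, 0.0]
ft_force: [0.2, -0.1, -0.5]
width: 0.0144
finger_force: 58.4
```

```bash
python3 - <<'E'
from h import *
from bench import arm, grab_frame
s=arm.state(); p0,M=pose(s); tip=p0+M@[-.081,0,.071]; print(s['time'],p0.round(4),s['ft_force'],'tip',tip.round(4))
ims=[]
for n in("scene","top"):
    c=calibration(n); x=(tip-c['T'][:3,3])@c['T'][:3,:3]; u,v=int(c['cx']+c['fx']*x[0]/x[2]),int(c['cy']+c['fy']*x[1]/x[2])
    p,d=grab_frame(n); a,b=u-50,v-60; ims.append(cv2.resize(p[b:b+120,a:a+100,::-1],None,fx=4,fy=4))
cv2.imwrite("pics/d7.png",np.hstack(ims))
E
```

```text
11.625 [ 0.4106 -0.017   0.0874] [ 0.15043378 -0.14749611 -0.53717762] tip [ 0.49   -0.0008  0.0166]
```

View pics/d7.png

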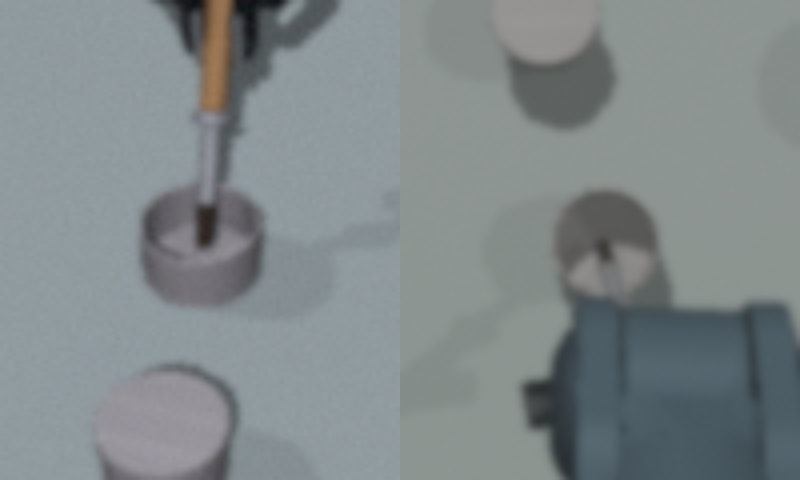

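The tip is down inside the tin: scene (205,245), top (603,250), about 16 mm above the bench. Now I lift and carry the brush to the terminal.

Emit:
{"op": "move_arm", "data": {"linear": [[0,0,-15],[0,0,-30],[0,0,-40],[0,0,-25],[0,0,0]], "spin": [0,0,0,0,0]}}

```text
time: 12.35
position: [0.4119, -0.0169, 0.199]
tcp_rot: [0.003, -0.1, 0.995, 0.001]
ft_force: [0.9, -0.3, -0.1]
width: 0.0145
finger_force: 58.4
```

Emit:
{"op": "move_arm", "data": {"linear": [[2,-15,0],[2,-30,0],[2,-40,0],[3,-45,0],[2,-45,0],[2,-33,0],[2,-20,0],[0,0,0]], "spin": [0,0,0,0,0,0,0,0]}}

```text
time: 13.35
position: [0.4394, -0.245, 0.1956]
tcp_rot: [-0.001, -0.098, 0.995, -0.0]
ft_force: [0.1, 0.4, 0.1]
width: 0.0145
finger_force: 58.4
```

Emit:
{"op": "move_arm", "data": {"linear": [[0,0,15],[0,0,15],[0,0,0],[0,0,0],[0,0,0],[0,0,0]], "spin": [0,0,0,0,0,0]}}

```text
time: 14.1
position: [0.4411, -0.2436, 0.1673]
tcp_rot: [0.001, -0.1, 0.995, -0.0]
ft_force: [0.2, 0.3, 0.3]
width: 0.0148
finger_force: 58.5
```

```bash
python3 - <<'E'
from h import *
from bench import arm, grab_frame
s=arm.state(); p0,M=pose(s); tip=p0+M@[-.081,0,.071]; print(s['time'],p0.round(4),s['ft_force'],s['finger_force'],'tip',tip.round(4),'to go',((np.array([.521,-.227,.093])-tip)@M*1000).round(1))
ims=[]
for n in("scene","top"):
    c=calibration(n); x=(tip-c['T'][:3,3])@c['T'][:3,:3]; u,v=int(c['cx']+c['fx']*x[0]/x[2]),int(c['cy']+c['fy']*x[1]/x[2])
    p,d=grab_frame(n); a,b=u-50,v-60; print(n,a,b); ims.append(cv2.resize(p[b:b+120,a:a+100,::-1],None,fx=4,fy=4))
cv2.imwrite("pics/d8.png",np.hstack(ims))
E
```

```text
14.1 [ 0.4411 -0.2436  0.1673] [0.23946593 0.31250213 0.29109652] 58.4612113237381 tip [ 0.5205 -0.2275  0.0963] to go [-0.6  0.4  3.3]
scene 108 126
top 349 160
```

View pics/d8.png

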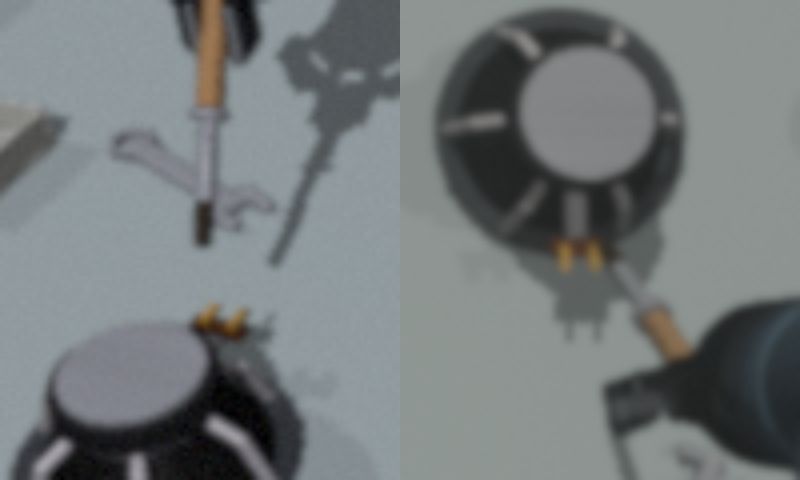

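The tip sits at scene (203,243) and top (209,248), clear above the tags, which are at scene (220,318) and top (180,253). I'll triangulate as a last check.

```bash
python3 - <<'E'
from h import *
from bench import arm
def tri(a,b):
    A=[];y=[]
    for n,u,v in(("scene",*a),("top",*b)):
        c=calibration(n); r=c['T'][:3,:3]@[(u-c['cx'])/c['fx'],(v-c['cy'])/c['fy'],1]; r/=np.linalg.norm(r); P=np.eye(3)-np.outer(r,r); A.append(P); y.append(P@c['T'][:3,3])
    return np.linalg.lstsq(np.vstack(A),np.hstack(y),rcond=None)[0].round(4)
print('tip',tri((108+203/4,126+243/4),(349+209/4,160+248/4)))
print('tags',tri((108+220/4,126+318/4),(349+180/4,160+253/4)))
s=arm.state(); print(np.abs(s['dq']).max())
E
```

```text
tip [ 0.516  -0.2313  0.0911]
tags [ 0.5178 -0.2297  0.0375]
0.0025877975095690373
```

```bash
python3 -c "
from bench import job; print(job.sign_off())"
```

```text
the job is handed in; nothing more can be done
None
```

I drew the brush from the stand, tilted it to about 42° against the stand's plate edge, dipped it in the tin, and handed in with it held still about 5 cm above the solder-tag strip and about 3 mm off its middle, at about 14 s; no verdict came back at hand-in.

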